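# Drift the hanging bracket's plate into line

## Robot

A 7-joint arm with a two-finger parallel gripper is mounted at the origin on the work surface. World frame = base frame: x ahead of the robot, y to its left, z up, the work surface at z = 0. Lengths are in mm, angles in degrees, forces in N, time in s.
With the tool pointing down it reaches from about 400 to 750 mm from the base axis. Payload 19.5 kg.
Tool frame: the origin (TCP) lies midway between the tips of the shut fingers; the grasp point (between the pads) lies 19 mm behind it; z points along the fingers, y is the direction in which the jaws open and shut (so a half turn about z gives the same grasp; the last joint's range is limited). The gripper opens to 85 mm and grips with 20 to 120 N. Pads are 22 mm wide; open, the fingers measure 114 mm over their backs; the gripper's body (76 mm by 85 mm) begins 54 mm behind the grasp point. The pads swing forward as they close: fully open they stand 13 mm farther back than shut.
Start: joints at [66.824, 40.479, -1.581, 85.061, 1.261, 54.483, -4.326], TCP at [204.054, -537.544, 203.668] pointing down, gripper open.
Joint ranges: [-155.06, 155.06], [-18.47, 123.98], [-90, 86.84], [0, 140.48], [-83.41, 263.41], [0, 116], [-161.91, 161.91]. Speed limits (degrees/s): [108.29, 108.29, 147.25, 147.25, 172.46, 172.46, 172.46].

## Interface

Orientations are given as a 3x3 rotation matrix whose columns are the frame's x, y, z axes.
In Python, from rig import bot gives the robot as it stands. The module is installed in compiled form; this text tells all that it offers.
- The arm moves only by the tool move_arm, never from a script. Its argument "increments" is a list that holds one entry, the list of rows, each a list of 7 numbers: the finger opening in mm, from 0 to 85.4, then the shift along the tool's x, y, z in mm, then the turn, a rotation vector about the tool's x, y, z in rad. In form: [[[fingers, x, y, z, ax, ay, az], ...]]. A call has 1 to 12 rows; each row shifts and turns the commanded pose from where the row before left it, along the tool's axes as they then stand; what a row does not reach is not made up. A row lasts 1/12 s, in which the tool goes at most 41.7 mm and 7.16 degrees, less where a joint would pass 70% of its speed; a pose out of reach is approached as far as the arm can. A call with a gripper value outside its range is refused whole. The fingers move at their own pace and stop on an object; the grip force is fixed at half the most. Time passes only in rows, so rows that do not move let the fingers close. It gives the time, the measured TCP pose, the force and the opening at its end, in the units of the state.
- bot.read_state(): the state, without advancing time (a new reading comes with each control period).
- bot.grab_frame(name): name is "scene" or "top" or "wrist"; returns the picture (480x640x3 uint8, red, green, blue); there is no depth.
- bot.camera_model(name): a dict with "intrinsics" (3x3 intrinsics, pixels), "R" (3x3) and "t" (3): a world point X has camera coordinates R X + t; the wrist camera has in their place "hand_eye" (4x4, takes a point from camera to tool coordinates, whose origin is the TCP and whose axes are the flange's). Camera axes: x right, y down, z forward; pixel columns grow to the right and rows downward; lengths in mm; the calibration is good to about 2 mm. A picture is of the moment at which its call begins: read the wrist's pose just before it. camera_model takes no time and is no camera call.
- bot.finish_job(): hands the job in, once; it reports no verdict.
The state is a dict: "t": time; "joint_pos": joint angles; "qd": joint speeds; "joint_torque": joint torques, N m; "tcp_pos": TCP position; "ee_rot": TCP orientation; "contact_force": force on the tool from outside, world axes, zero at the start; "torque": the same for the moment, N m; "width": opening from 0.0 (shut) to 1.0 (fully open).
Only numpy, scipy, OpenCV 4.12 (cv2) and the standard library are available. Lean on these libraries where they do the work, as an engineer would, in place of code of your own. Each camera call takes 0.05 s, during which the arm holds its last target.

## Task

The loose top plate of the picture hanging bracket does not line up with the off-centre hole in the locked steel disc beneath it. Take the tapered drift out of the wooden tool block, work its tip gently through the plate's hole into the disc's hole, and push it fully home so that the two parts are pulled into line and its collar sits flat on the plate. Leave it standing there, do not force it, and do not disturb the other things.

Things in the scene. Friction and masses are not known exactly. Their poses are not given: they have to be found in the camera images.
- drift_grip (a point): Centre of the wooden grip of the loose drift (about 160 g): square bar 24 x 24 mm, 50 mm tall, faces along x and y, z up the drift. Below it a steel collar 30 mm across, 6 mm thick, underside 31 mm below this point. It starts upright in the tool block, hanging by its collar on the block's top; once home in the bracket this point is 88 mm above the table.
- drift_tip (a point): The drift's tip, on its axis, 81 mm below the grip's centre; z up the drift. The steel shank under the collar is 50 mm long: 13 mm round and parallel for 18 mm, then tapering over 32 mm to a blunt tip 9 mm across. Once home in the bracket the tip is 7 mm above the table.
- tool_block: Fixed wooden block, 60 mm (x) x 170 mm (y) x 60 mm high, origin under its middle. The drift stands in its 16.5 mm through hole at y = +50 mm, a plain steel punch at y = -55 mm. Raise the drift more than 55 mm to clear it.
- bracket: Fixed steel hanging bracket, 200 mm along its x, 84 mm along y, origin on the table under its middle. Under its loose top plate a round steel disc, 57 mm across and 8 mm thick (40 to 48 mm above the table, open space below it), is locked and does not move. Its one round 14.4 mm through hole is off-centre: 7 mm from the bracket's middle, in any direction. That direction is not measured.
- plate_hole (a point): Mouth centre of the 14.4 mm round hole in the bracket's loose aluminium top plate (110 x 60 x 8 mm), 57 mm above the table; axes as the bracket's. The plate lies 1 mm above the disc and cannot lift or turn; it slides up to 12 mm from the middle along x and y, rubbing with about 2 N per axis, and stays where left. It starts within 3 mm of the middle, so the holes are 3 to 11 mm out of line.
- punch_mid (a point): Bystander: middle of a loose plain steel punch standing in the same block, 105 mm from the drift along the block; 18 mm collar, 14 mm round top, 86 mm long; its top stands 96 mm above the table.
- nail_tray: Bystander: loose white ceramic tray of nails, 120 x 160 x 25 mm, origin under its middle.
- stud_finder: Bystander: loose yellow stud finder, 150 x 65 x 26 mm, origin under its middle.
- hammer: Bystander: loose wooden hammer lying down, 310 mm long along its x, head 56 mm thick and 100 mm wide at +x; origin on the table under the handle's middle.
Not all that is in view belongs to the job. There is more than one size of the part that bears drift_grip; the job needs the largest. Several things have the shape of the bracket; the one meant has the colours described above.

How it is judged:
By the outcome, as a careful person would: the job done as asked, in the order asked, and still so for the second after the job is handed in, with the robot touching nothing.
It also fails if it takes over 72 s, if anything falls off the work surface, if the arm or the gripper's body presses on something with over 40 N, if the wrist force passes 120 N, or if a joint passes its speed limit or range.

## Working session

There is one attempt and no reset: what is moved stays moved. The work goes in short steps, Python scripts to look and compute and a tool call to move; the robot and the scene stay as the last step left them, time stands still between calls to the robot, and variables do not carry over. Pictures are saved under pics/ and viewed, and the job is handed in when it is done.

Besides the shell and the picture viewer there is one more tool, called by a JSON object that holds its "api" and its "payload", one argument or row to a line. move_arm: Moves the arm, as the interface text tells. Its arguments: {"type":"object","properties":{"increments":{"type":"array","items":{"type":"array","items":{"type":"array","items":{"type":"number"}}}}},"required":["increments"]}

```bash
mkdir -p pics; python3 - <<'E'
from rig import bot
import cv2,numpy as np
np.set_printoptions(suppress=True,precision=3)
s=bot.read_state();print({k:np.array(v).round(3).tolist() for k,v in s.items()})
for n in("scene","top","wrist"):
    cv2.imwrite(f"pics/{n}0.png",bot.grab_frame(n)[:,:,::-1]);
    m=bot.camera_model(n);print(n,m)
E
```

```text
{'t': 0.0, 'joint_pos': [66.825, 40.514, -1.584, 85.087, 1.258, 54.48, -4.326], 'qd': [0.036, 0.008, 0.094, -0.02, 0.001, 0.057, -0.001], 'joint_torque': [-0.0, -88.321, 1.235, -23.617, 0.017, 0.006, 0.0], 'tcp_pos': [203.96, -537.278, 203.214], 'ee_rot': [[0.935, 0.355, -0.0], [0.355, -0.935, 0.001], [0.0, -0.001, -1.0]], 'contact_force': [-0.295, -0.456, -0.432], 'torque': [0.001, 0.005, -0.03], 'width': 1.0}
scene {'intrinsics': array([[433.924,   0.   , 320.096],
       [  0.   , 433.924, 235.712],
       [  0.   ,   0.   ,   1.   ]]), 'R': array([[-0.708,  0.706,  0.004],
       [ 0.561,  0.566, -0.605],
       [-0.429, -0.426, -0.796]]), 't': array([ 381.798, -270.307, 1257.756])}
top {'intrinsics': array([[575.86 ,   0.   , 310.864],
       [  0.   , 575.86 , 241.375],
       [  0.   ,   0.   ,   1.   ]]), 'R': array([[ 0.008, -1.   , -0.027],
       [-0.996, -0.005, -0.09 ],
       [ 0.09 ,  0.028, -0.996]]), 't': array([  35.263,  534.693, 1274.069])}
wrist {'intrinsics': array([[408.311,   0.   , 316.859],
       [  0.   , 408.311, 244.476],
       [  0.   ,   0.   ,   1.   ]]), 'hand_eye': array([[  -0.001,   -0.95 ,   -0.311,   78.665],
       [   1.   ,   -0.001,   -0.   ,   -0.455],
       [  -0.   ,   -0.311,    0.95 , -171.497],
       [   0.   ,    0.   ,    0.   ,    1.   ]])}
```

View pics/scene0.png

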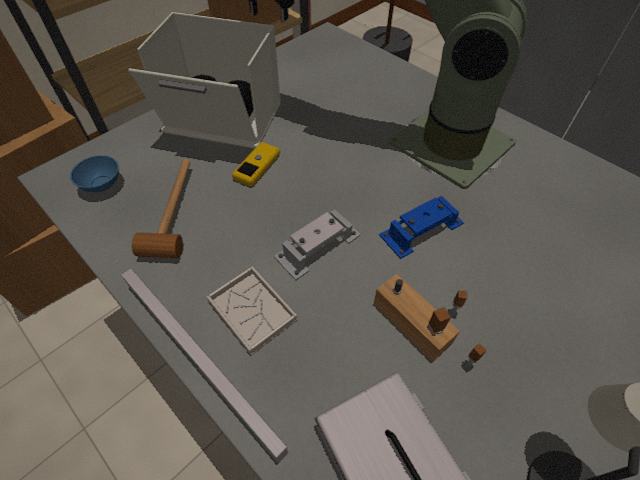

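View pics/top0.png

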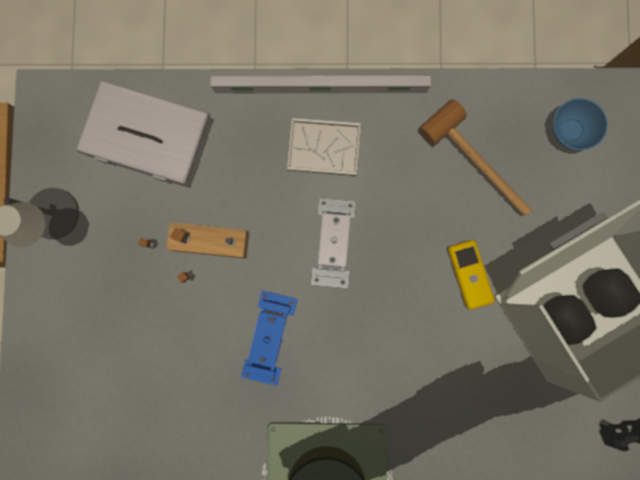

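View pics/wrist0.png

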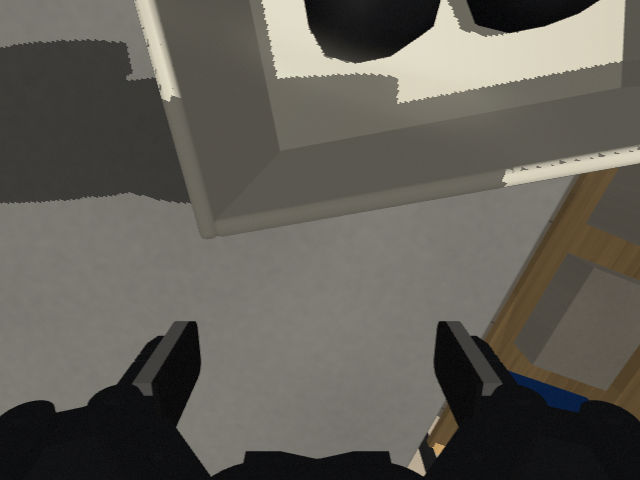

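Scene (top view pixels). Drift candidates are the large grip in the block (180,235) and two small ones lying loose at (147,243) and (186,277). I choose the one in the block. Bracket candidates are grey steel (333,243) and blue (268,338); I choose grey. The punch is at (230,240). I'll check both choices in close crops.

```bash
cat > h.py <<'E'
import numpy as np,cv2
from rig import bot
np.set_printoptions(suppress=True,precision=2)
def ray(n,u,v,s=None):
    m=bot.camera_model(n);K=m["intrinsics"];d=np.linalg.inv(K)@[u,v,1]
    if n=="wrist":
        H=m["hand_eye"];R=np.array(s["ee_rot"]);p=np.array(s["tcp_pos"])
        return R@H[:3,3]+p, R@(H[:3,:3]@d)
    R=m["R"];return -R.T@m["t"], R.T@d
def onz(n,u,v,z,s=None):
    o,d=ray(n,u,v,s);return o+d*(z-o[2])/d[2]
def proj(n,X,s=None):
    m=bot.camera_model(n);K=m["intrinsics"]
    if n=="wrist":
        H=m["hand_eye"];R=np.array(s["ee_rot"]);p=np.array(s["tcp_pos"])
        c=H[:3,:3].T@((R.T@(np.array(X)-p))-H[:3,3])
    else: c=m["R"]@X+m["t"]
    q=K@c;return q[:2]/q[2]
E
python3 - <<'E'
from h import *
t=cv2.imread('pics/top0.png');s=cv2.imread('pics/scene0.png')
a=cv2.resize(t[190:300,130:370],None,fx=3.3,fy=3.3,interpolation=3)
cv2.imwrite('pics/c1.png',a[:600])
b=cv2.resize(s[190:370,270:500],None,fx=3.3,fy=3.3,interpolation=3);cv2.imwrite('pics/c2.png',b)
for uv,z in(((180,235),119),((231,240),96),((334,240),57),((320,208),0),((347,283),0),((186,277),10),((147,243),10)): print(uv,onz('top',*uv,z))
E
```

```text
(180, 235) [538.02 311.77 119.  ]
(231, 240) [530.1  207.58  96.  ]
(334, 240) [534.83 -13.06  57.  ]
(320, 208) [614.15  18.85   0.  ]
(347, 283) [441.84 -43.75   0.  ]
(186, 277) [452.7  323.43  10.  ]
(147, 243) [530.09 415.75  10.  ]
```

View pics/c1.png

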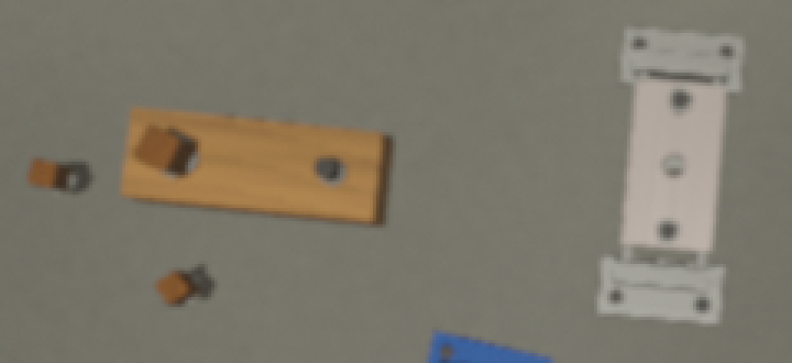

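View pics/c2.png

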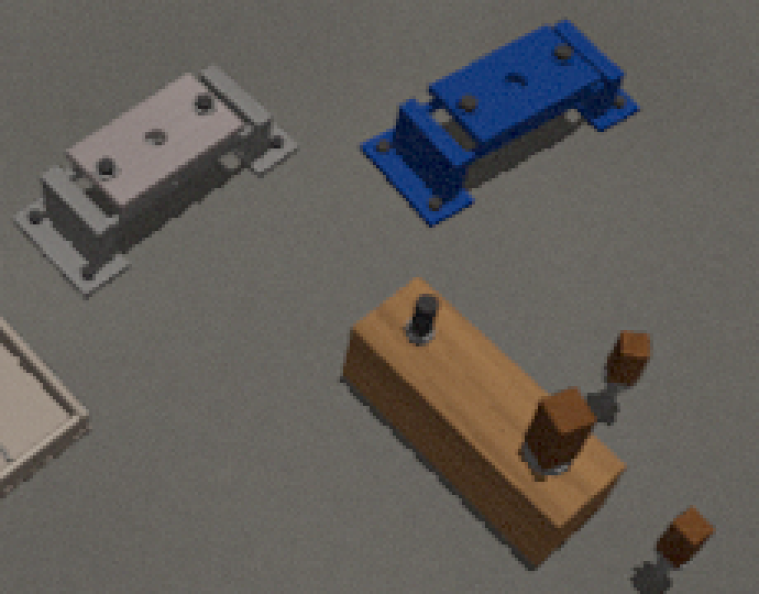

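The crops confirm it: the large grip in the block at crop-1 (165,150), the punch at (328,170), and the grey bracket with a pink-grey plate and hole at (673,165). I raise the arm clear of the white box, then swing over to the block.

{"api": "move_arm", "payload": {
  "increments": [
    [[85,0,0,-30,0,0,0],[85,0,0,-30,0,0,0],[85,0,0,-30,0,0,0],[85,0,0,-30,0,0,0],[85,22,-18,0,0,0,0],[85,22,-18,0,0,0,0],[85,22,-18,0,0,0,0],[85,22,-18,0,0,0,0],[85,22,-18,0,0,0,0],[85,22,-18,0,0,0,0],[85,22,-18,0,0,0,0],[85,22,-18,0,0,0,0]]
  ]
}}

```text
t: 1.15
tcp_pos: [317.9, -339.2, 323.6]
ee_rot: [[0.935, 0.355, -0.0], [0.355, -0.935, 0.0], [-0.0, -0.0, -1.0]]
contact_force: [1.2, 0.8, -0.7]
width: 0.997
```

{"api": "move_arm", "payload": {
  "increments": [
    [[85,22,-18,0,0,0,0],[85,22,-18,0,0,0,0],[85,22,-18,0,0,0,0],[85,22,-18,0,0,0,0],[85,22,-18,0,0,0,0],[85,22,-18,0,0,0,0],[85,22,-18,0,0,0,0],[85,22,-18,0,0,0,0],[85,22,-18,0,0,0,0],[85,22,-18,0,0,0,0],[85,22,-18,0,0,0,0],[85,22,-18,0,0,0,0]]
  ]
}}

```text
t: 2.15
tcp_pos: [488.1, -43.5, 323.7]
ee_rot: [[0.935, 0.355, -0.0], [0.355, -0.935, 0.0], [-0.0, -0.0, -1.0]]
contact_force: [0.8, -1.5, -0.7]
width: 0.992
```

```bash
python3 - <<'E'
from h import *
import json
s=bot.read_state();im=bot.grab_frame('wrist');cv2.imwrite('pics/w1.png',im[:,:,::-1]);print(s['tcp_pos'])
json.dump({k:np.array(v).tolist() for k,v in s.items()},open('w1.json','w'))
E
```

```text
[488.08 -43.46 323.66]
```

View pics/w1.png

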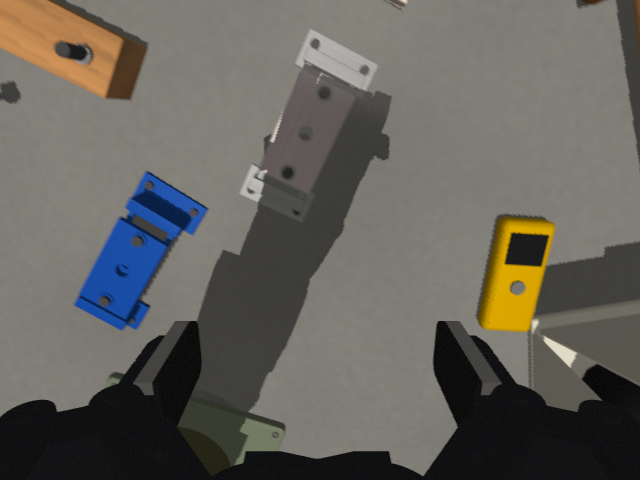

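{"api": "move_arm", "payload": {
  "increments": [
    [[85,14,-26,9,0,0,0],[85,14,-26,9,0,0,0],[85,14,-26,9,0,0,0],[85,14,-26,9,0,0,0],[85,14,-26,9,0,0,0],[85,14,-26,9,0,0,0],[85,14,-26,9,0,0,0],[85,14,-26,9,0,0,0],[85,14,-26,9,0,0,0],[85,14,-26,9,0,0,0],[85,14,-26,9,0,0,0],[85,10,-20,6,0,0,0]]
  ]
}}

```text
t: 3.2
tcp_pos: [531.9, 301.8, 217.5]
ee_rot: [[0.934, 0.356, -0.001], [0.356, -0.934, 0.0], [-0.001, -0.001, -1.0]]
contact_force: [-0.5, -0.7, -0.3]
width: 0.993
```

```bash
python3 - <<'E'
from h import *
import json
s=bot.read_state();im=bot.grab_frame('wrist');cv2.imwrite('pics/w2.png',im[:,:,::-1]);print(s['tcp_pos'],s['qd'])
json.dump({k:np.array(v).tolist() for k,v in s.items()},open('w2.json','w'))
E
```

```text
[531.88 301.79 217.52] [-20.98  18.1    2.76 -28.23  -0.55   9.84 -17.44]
```

View pics/w2.png

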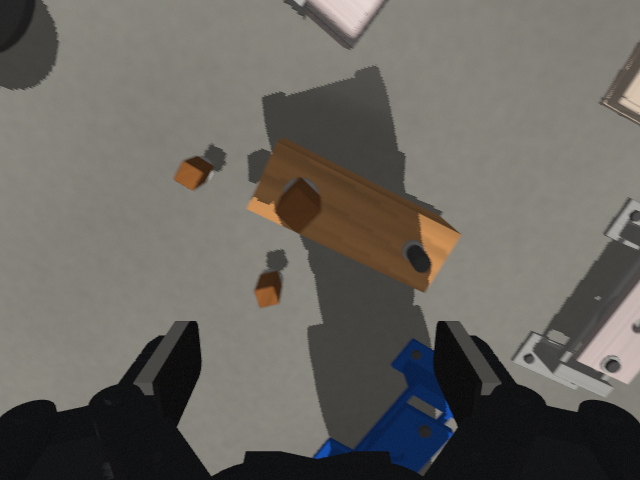

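The wrist shows the drift grip at (299,206), the punch at (417,257) and the small drifts at (193,173) and (268,290). The arm was still moving in that frame, so I let it settle and measure the grip square.

{"api": "move_arm", "payload": {
  "increments": [
    [[85,0,0,0,0,0,0],[85,0,0,0,0,0,0]]
  ]
}}

```text
t: 3.42
tcp_pos: [532.3, 299.1, 218.4]
ee_rot: [[0.935, 0.355, -0.0], [0.355, -0.935, -0.001], [-0.001, 0.0, -1.0]]
contact_force: [-0.4, -0.4, 1.3]
width: 0.991
```

```bash
python3 - <<'E'
from h import *
import json
s=bot.read_state();im=bot.grab_frame('wrist')[:,:,::-1].copy();print(s['tcp_pos'],np.abs(s['qd']).max())
cv2.imwrite('pics/w3.png',im)
json.dump({k:np.array(v).tolist() for k,v in s.items()},open('w3.json','w'))
c=im[130:330,220:480];cv2.imwrite('pics/w3c.png',cv2.resize(c,None,fx=3,fy=3,interpolation=2))
E
```

```text
[532.32 299.12 218.44] 1.1119623658517017
```

View pics/w3c.png

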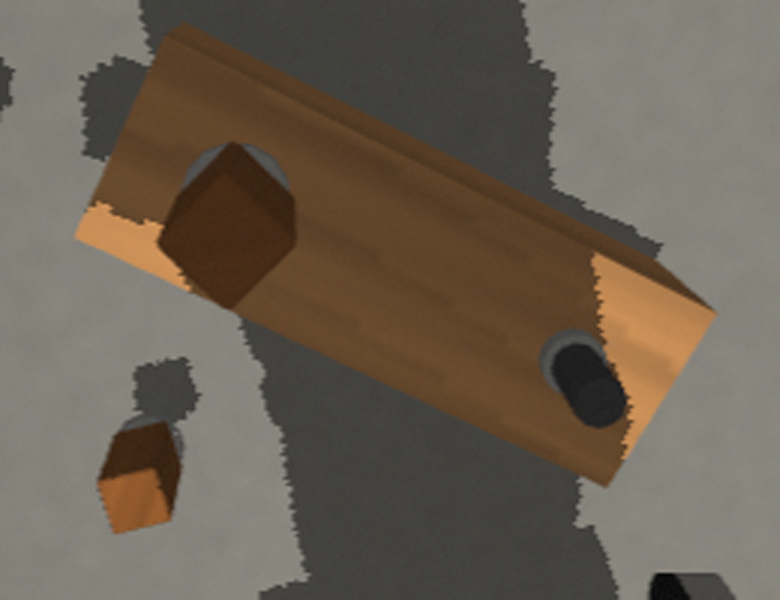

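```bash
python3 - <<'E'
from h import *
import json
s=json.load(open('w3.json'))
P=np.array([onz('wrist',220+x/3,130+y/3,116,s) for x,y in((232,173),(295,240),(232,308),(159,243))])
print(P,P.mean(0))
for i in range(4):
    d=P[(i+1)%4]-P[i];print(np.linalg.norm(d),np.degrees(np.arctan2(d[1],d[0]))%90)
# block corners z=60
for x,y in((180,23),(715,312),(605,487),(75,237)): print(onz('wrist',220+x/3,130+y/3,60,s))
print('punch',onz('wrist',220+600/3,130+403/3,96,s))
# scene & top grip top
t=cv2.imread('pics/top0.png');sc=cv2.imread('pics/scene0.png')
print(proj('top',P.mean(0)),proj('scene',P.mean(0)))
# from w1: bracket hole
s1=json.load(open('w1.json'));print('hole w1',onz('wrist',306,133,57,s1),onz('scene',317,231,57))
print(bot.read_state()['joint_pos'])
w=cv2.imread('pics/w1.png');cv2.imwrite('pics/w1c.png',cv2.resize(w[20:230,220:410],None,fx=2.8,fy=2.8,interpolation=2))
E
```

```text
[[554.85 322.2  116.  ]
 [545.43 303.46 116.  ]
 [525.05 311.43 116.  ]
 [533.75 332.36 116.  ]] [539.77 317.36 116.  ]
20.977182536511258 63.3083210350386
21.87734766718177 68.61763494226452
22.657923169197016 67.44312080007349
23.42065701745191 64.29327784591072
[576.7  347.19  60.  ]
[555.47 180.72  60.  ]
[495.68 186.56  60.  ]
[512.44 355.53  60.  ]
punch [528.65 213.27  96.  ]
[177.75 234.31] [441.79 312.68]
hole w1 [536.93 -12.44  57.  ] [537.03 -12.29  57.  ]
[ -30.21   42.95   -4.5    75.5     3.51   61.69 -104.44]
```

View pics/w1c.png

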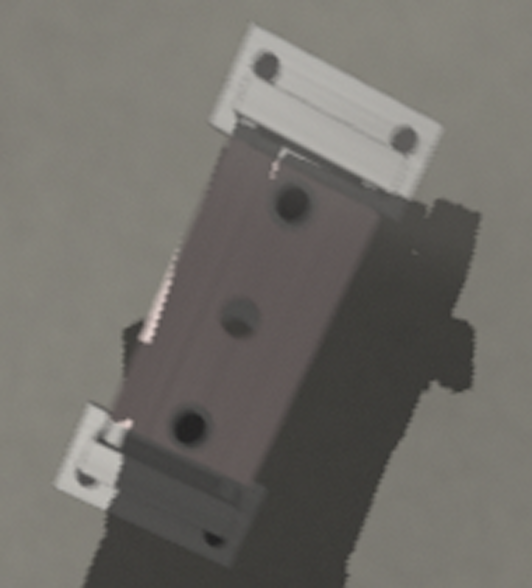

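Grip measurements: centre (540,317.4), top side about 22 mm (I take it as 24 less a bevel), yaw about 66° (mod 90). The block corners measure 168–170 × 60–64 mm and put the drift at (540.7,317.2), which agrees. I turn the jaws to −24° and come down part way.

{"api": "move_arm", "payload": {
  "increments": [
    [[85,13.7,-14.3,0,0,0,0],[85,0,0,6,0,0,-0.0986],[85,0,0,6,0,0,-0.0986],[85,0,0,6,0,0,-0.0986],[85,0,0,6,0,0,-0.0986],[85,0,0,6,0,0,-0.0986],[85,0,0,6,0,0,-0.0986],[85,0,0,6,0,0,-0.0986],[85,0,0,6,0,0,-0.0986],[85,0,0,0,0,0,0],[85,0,0,0,0,0,0]]
  ]
}}

```text
t: 4.38
tcp_pos: [540.5, 316.8, 171.1]
ee_rot: [[0.411, 0.912, 0.0], [0.912, -0.411, -0.0], [0.0, 0.0, -1.0]]
contact_force: [-0.3, 0.3, -0.2]
width: 0.993
```

```bash
python3 - <<'E'
from h import *
import json
s=bot.read_state();im=bot.grab_frame('wrist')[:,:,::-1].copy();print(s['tcp_pos'],s['ee_rot'],np.abs(s['qd']).max(),s['joint_pos'])
cv2.imwrite('pics/w4.png',im)
json.dump({k:np.array(v).tolist() for k,v in s.items()},open('w4.json','w'))
E
```

```text
[540.48 316.77 171.09] [[ 0.41  0.91  0.  ]
 [ 0.91 -0.41 -0.  ]
 [ 0.    0.   -1.  ]] 1.448703221660826 [-25.84  47.79 -16.68  75.54  14.41  58.71 -69.07]
```

View pics/w4.png

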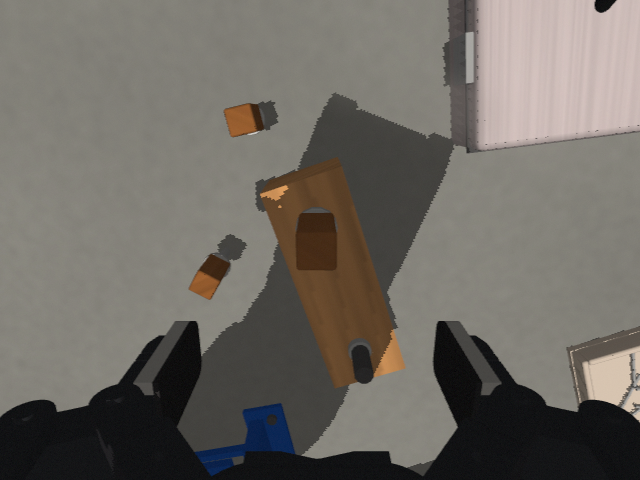

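The grip sits at (316,255), square to the jaws and centred. I descend to TCP z 74 and close.

{"api": "move_arm", "payload": {
  "increments": [
    [[85,0,0,16,0,0,0],[85,0,0,16,0,0,0],[85,0,0,16,0,0,0],[85,0,0,16,0,0,0],[85,0,0,15,0,0,0],[85,0,0,10,0,0,0],[85,0,0,8,0,0,0],[85,0,0,0,0,0,0],[20,0,0,0,0,0,0],[20,0,0,0,0,0,0],[20,0,0,0,0,0,0],[20,0,0,0,0,0,0]]
  ]
}}

```text
t: 5.43
tcp_pos: [540.4, 317.8, 74.4]
ee_rot: [[0.407, 0.913, 0.001], [0.913, -0.407, 0.001], [0.001, 0.0, -1.0]]
contact_force: [-0.9, 0.4, -0.6]
width: 0.444
```

{"api": "move_arm", "payload": {
  "increments": [
    [[18,0,0,0,0,0,0],[18,0,0,0,0,0,0],[18,0,0,0,0,0,0],[18,0,0,0,0,0,0]]
  ]
}}

```text
t: 5.77
tcp_pos: [540.4, 317.8, 74.4]
ee_rot: [[0.407, 0.913, 0.001], [0.913, -0.407, 0.001], [0.001, 0.0, -1.0]]
contact_force: [-1.0, -0.3, 6.1]
width: 0.265
```

```bash
python3 - <<'E'
from h import *
s=bot.read_state();print(s['tcp_pos'],s['width']*85.4,s['contact_force'])
cv2.imwrite('pics/w5.png',bot.grab_frame('wrist')[:,:,::-1])
E
```

```text
[540.39 317.84  74.35] 22.671356822475335 [-0.97 -0.27  6.12]
```

View pics/w5.png

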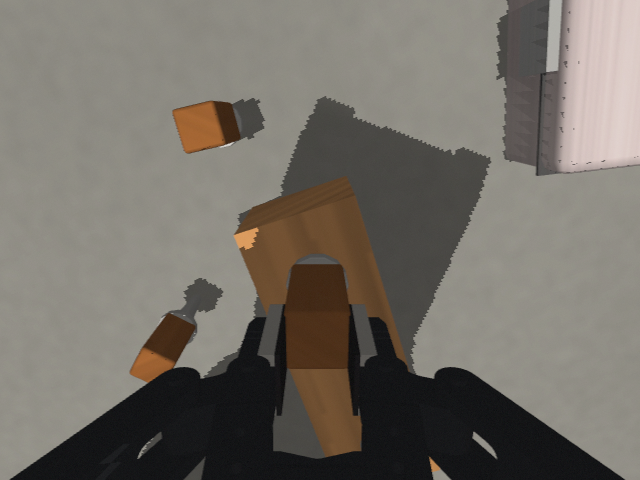

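The grip is held (22.7 mm opening). I lift straight up.

{"api": "move_arm", "payload": {
  "increments": [
    [[18,0,0,-4,0,0,0],[18,0,0,-8,0,0,0],[18,0,0,-12,0,0,0],[18,0,0,-16,0,0,0],[18,0,0,-16,0,0,0],[18,0,0,-16,0,0,0],[18,0,0,-16,0,0,0],[18,0,0,-16,0,0,0],[18,0,0,-10,0,0,0],[18,0,0,-5,0,0,0],[18,0,0,0,0,0,0]]
  ]
}}

```text
t: 6.73
tcp_pos: [540.4, 317.8, 193.9]
ee_rot: [[0.407, 0.913, 0.001], [0.913, -0.407, 0.001], [0.001, 0.001, -1.0]]
contact_force: [-0.6, 0.7, -1.6]
width: 0.263
```

```bash
python3 - <<'E'
from h import *
s=bot.read_state();print(s['tcp_pos'],s['width']*85.4,s['contact_force'],s['ee_rot'])
cv2.imwrite('pics/w6.png',bot.grab_frame('wrist')[:,:,::-1])
cv2.imwrite('pics/s6.png',bot.grab_frame('scene')[:,:,::-1])
E
```

```text
[540.36 317.84 193.86] 22.4984579250553 [-0.57  0.75 -1.62] [[ 0.41  0.91  0.  ]
 [ 0.91 -0.41  0.  ]
 [ 0.    0.   -1.  ]]
```

View pics/w6.png

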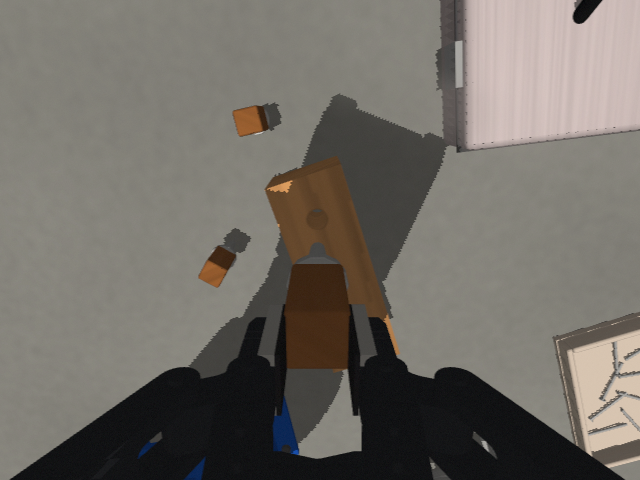

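View pics/s6.png

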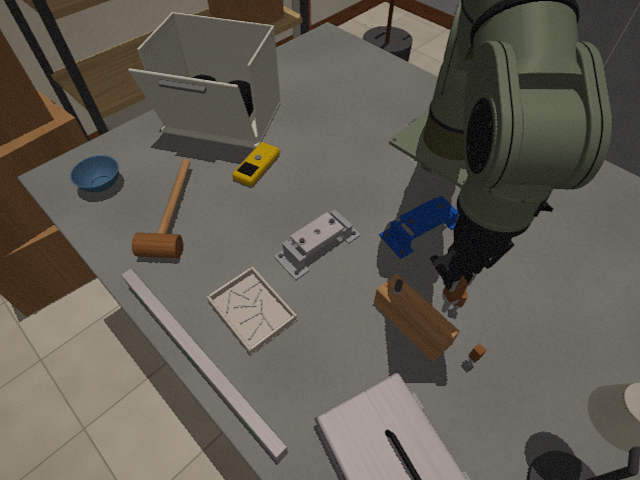

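The lift worked: weight shows as about −1.6 N and the wrist sees the free tip near (317,247). Next I carry it to the bracket and look down the plate hole.

{"api": "move_arm", "payload": {
  "increments": [
    [[18,-10,4,0,0,0,0],[18,-20,7,0,0,0,0],[18,-25,9,0,0,0,0],[18,-25,9,0,0,0,0],[18,-25,9,0,0,0,0],[18,-25,9,0,0,0,0],[18,-25,9,0,0,0,0],[18,-25,9,0,0,0,0],[18,-25,9,0,0,0,0],[18,-25,9,0,0,0,0],[18,-25,9,0,0,0,0],[18,-25,9,0,0,0,0]]
  ]
}}

```text
t: 7.83
tcp_pos: [517.5, 18.8, 192.2]
ee_rot: [[0.407, 0.913, -0.001], [0.913, -0.407, -0.0], [-0.001, -0.001, -1.0]]
contact_force: [0.9, 0.5, -1.3]
width: 0.266
```

{"api": "move_arm", "payload": {
  "increments": [
    [[18,-25,9,4,0,0,0],[18,-24,9,8,0,0,0],[18,-14,6,10,0,0,0],[18,-10,4,10,0,0,0],[18,0,0,8,0,0,0],[18,0,0,4,0,0,0],[18,0,0,0,0,0,0],[18,0,0,0,0,0,0]]
  ]
}}

```text
t: 8.5
tcp_pos: [514.3, -56.1, 148.7]
ee_rot: [[0.406, 0.914, -0.0], [0.914, -0.406, 0.001], [0.0, -0.0, -1.0]]
contact_force: [0.1, 0.1, -2.0]
width: 0.262
```

```bash
python3 - <<'E'
from h import *
import json
s=bot.read_state();im=bot.grab_frame('wrist')[:,:,::-1].copy();cv2.imwrite('pics/w7.png',im);print(s['tcp_pos'],s['contact_force'],np.abs(s['qd']).max())
json.dump({k:np.array(v).tolist() for k,v in s.items()},open('w7.json','w'))
p=proj('wrist',[537,-12.4,57],s);print(p)
u,v=p.astype(int);c=im[v-30:v+30,u-40:u+40].astype(float);c=np.clip((c-c.min())/(np.percentile(c,99)-c.min())*255,0,255).astype(np.uint8)
cv2.imwrite('pics/w7c.png',cv2.resize(c,None,fx=10,fy=10,interpolation=2))
E
```

```text
[514.34 -56.13 148.74] [ 0.05  0.07 -2.02] 0.5561259951710104
[323.43 160.67]
```

View pics/w7.png

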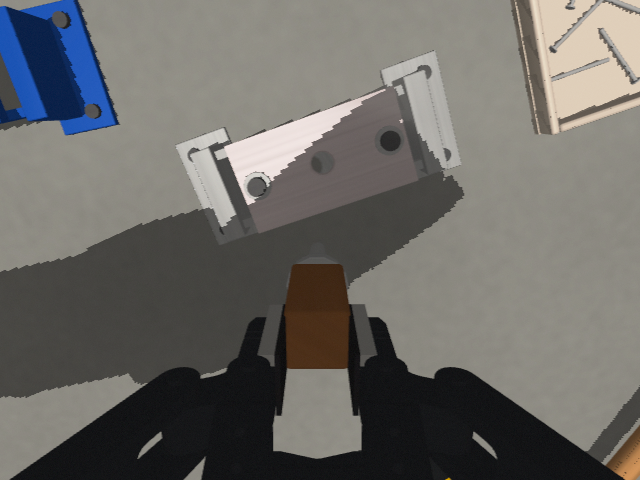

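View pics/w7c.png

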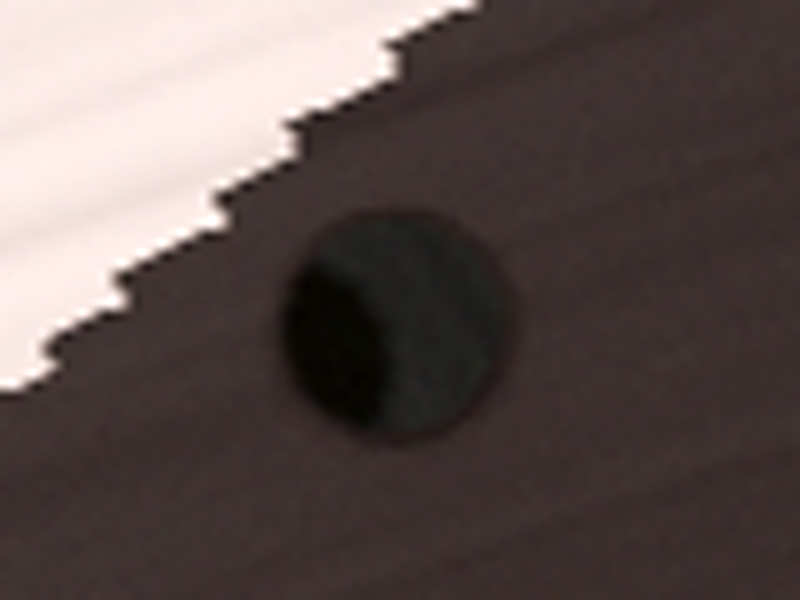

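Through the plate hole (image (323,163)) I can see the disc hole as a dark crescent on its left. I fit both circles.

```bash
python3 - <<'E'
from h import *
import json
from scipy.optimize import least_squares
s=json.load(open('w7.json'));im=cv2.imread('pics/w7.png')
u0,v0=283,130
g=cv2.resize(im[130:190,283:363],None,fx=10,fy=10,interpolation=2).astype(float)
def px(x,y): return u0+(x+.5)/10-.5, v0+(y+.5)/10-.5
# plate hole: blue-ish vs red tint
d=g[:,:,2]-g[:,:,0]  # R-B
m=((d<2)&(g.sum(2)<330)).astype(np.uint8)
m=cv2.morphologyEx(cv2.GaussianBlur(m*255,(15,15),0)//128,cv2.MORPH_OPEN,np.ones((15,15)))
cs,_=cv2.findContours(m,0,1)
c=max([c for c in cs if cv2.pointPolygonTest(c,(400,330),False)>=0],key=cv2.contourArea)
(cx,cy),r=cv2.minEnclosingCircle(c);print('plate',cx,cy,r,cv2.contourArea(c))
sm=g.sum(2);print(sm[330,320],sm[330,450],sm[330,600])
th=(sm[330,320]+sm[330,450])/2
m2=((sm<th)).astype(np.uint8);m2[:, :200]=0
cs,_=cv2.findContours(m2,0,1);c2=max(cs,key=cv2.contourArea)[:,0,:]
print('lens bbox',c2.min(0),c2.max(0))
pl=np.array([onz('wrist',*px(x,y),57,s) for x,y in c[:,0,:]])
def fit(P,R): 
    f=lambda q:np.hypot(P[:,0]-q[0],P[:,1]-q[1])-(R or q[2])
    o=least_squares(f,[*P[:,:2].mean(0)+[0,0],7.2],loss='soft_l1',f_scale=.3);return o.x,np.sqrt((o.fun**2).mean())
print('plate fit',fit(pl,None),fit(pl,7.2))
# lens arc: contour points well inside plate circle
k=(np.hypot(c2[:,0]-398,c2[:,1]-326)<95)
A=np.array([onz('wrist',*px(x,y),48,s) for x,y in c2[k]])
pc=fit(pl,7.2)[0][:2]
f=lambda q:np.hypot(A[:,0]-q[0],A[:,1]-q[1])-7.2
# disc centre is to image left: start there
st=onz('wrist',*px(280,340),48,s)[:2]
o=least_squares(f,st);print('disc',o.x,np.abs(o.fun).max(),'delta',o.x-pc,np.hypot(*(o.x-pc)), len(A))
# screws
w=im
for q in((258,186),(390,140)): print('screw',onz('wrist',*q,57,s))
print('tip proj',proj('wrist',np.array(s['tcp_pos'])+np.array([0,0,-64.35]),s))
E
```

```text
Traceback (most recent call last):
ValueError: max() iterable argument is empty
```

```bash
cat > fit.py <<'E'
from h import *
import json,sys
from scipy.optimize import least_squares
def px(x,y): return 283+(x+.5)/10-.5, 130+(y+.5)/10-.5
def fitR(P,R,st):
    o=least_squares(lambda q:np.hypot(P[:,0]-q[0],P[:,1]-q[1])-R,st);return o.x,np.abs(o.fun).max()
E
python3 - <<'E'
from fit import *
s=json.load(open('w7.json'));im=cv2.imread('pics/w7.png')
g=cv2.resize(im[130:190,283:363],None,fx=10,fy=10,interpolation=2).astype(float)
print(g[330,310],g[330,450],g[330,600])
red=g[:,:,2]
# radial rays from plate centre: red-channel crossing
th=(red[330,450]+red[330,600])/2;P=[]
for a in np.radians(range(0,360,5)):
    for r in np.arange(90,140,.5):
        x,y=398+r*np.cos(a),326+r*np.sin(a)
        if red[int(y),int(x)]>th: P.append((x,y));break
pl=np.array([onz('wrist',*px(x,y),57,s) for x,y in P])
pc,e=fitR(pl,7.2,pl[:,:2].mean(0));print('plate',pc,e)
gr=g[:,:,1];th2=(gr[330,310]+gr[330,450])/2;Q=[]
for y in range(290,415,4):
    for x in range(310,470):
        if gr[y,x]>th2: Q.append((x,y));break
print(Q[::6])
A=np.array([onz('wrist',*px(x,y),48,s) for x,y in Q])
o,e=fitR(A,7.2,onz('wrist',*px(280,340),48,s)[:2]);print('disc',o,e,'delta',o-pc,np.hypot(*(o-pc)))
sc=np.array([onz('wrist',*q,57,s) for q in((258,186),(390,140))]);print('screws',sc,sc.mean(0))
print('tip proj',proj('wrist',np.array(s['tcp_pos'])+np.array([0,0,-64.35]),s))
E
```

```text
[66. 69. 70.] [84. 87. 87.] [ 96.  97. 106.]
plate [535.81 -13.13] 0.8373648930677264
[(363, 290), (375, 314), (387, 338), (394, 362), (393, 386), (310, 410)]
disc [528.38 -11.02] 2.063100813506505 delta [-7.43  2.11] 7.72045976149758
screws [[491.75  -9.97  57.  ]
 [580.2  -17.67  57.  ]] [535.97 -13.82  57.  ]
tip proj [318.93 247.71]
```

```bash
python3 - <<'E'
from fit import *
s=json.load(open('w7.json'));im=cv2.imread('pics/w7.png')
g=cv2.resize(im[130:190,283:363],None,fx=10,fy=10,interpolation=2).astype(float)
gr=cv2.GaussianBlur(g[:,:,1],(9,9),0);Q=[]
for y in range(285,400,4):
    for x in range(320,470):
        if gr[y,x]>78: Q.append((x,y));break
print(Q[::4])
A=np.array([onz('wrist',*px(x,y),48,s) for x,y in Q])
o,e=fitR(A,7.2,onz('wrist',*px(280,340),48,s)[:2]);print('disc',o,e)
# flange hole pairs (z~?) and tip crop
cv2.imwrite('pics/w7d.png',cv2.resize(np.clip(im[40:270,160:480].astype(float)*1.3,0,255).astype(np.uint8),None,fx=2.5,fy=2.5,interpolation=2))
E
```

```text
[(358, 285), (366, 301), (378, 317), (387, 333), (388, 349), (393, 365), (392, 381), (386, 397)]
disc [527.58 -13.39] 0.19361533744627302
```

View pics/w7d.png

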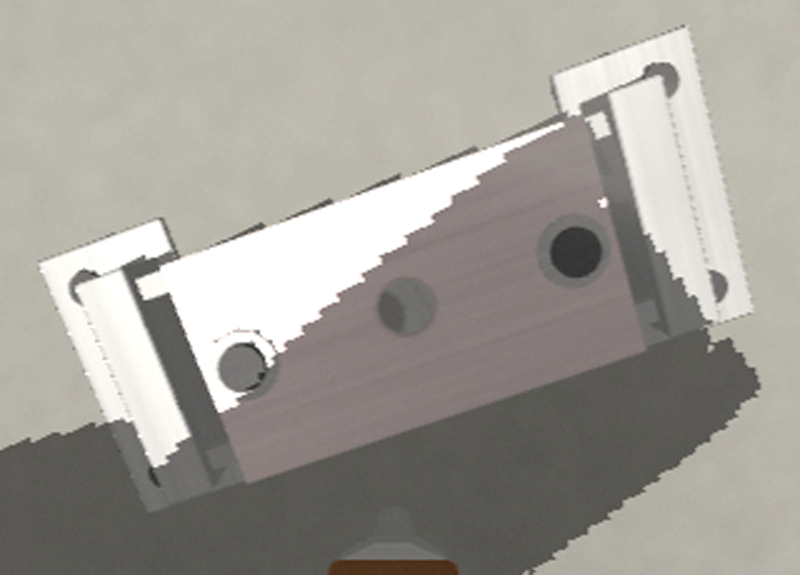

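```bash
python3 - <<'E'
from fit import *
s=json.load(open('w7.json'))
for z in(4,):
  P=np.array([onz('wrist',160+x/2.5,40+y/2.5,z,s) for x,y in((38,262),(148,512),(752,315),(688,25))]);print(P.round(1).tolist(),P.mean(0)[:2], np.linalg.norm(P[0]-P[1]),np.linalg.norm(P[0]-P[3]),np.linalg.norm(P[1]-P[2]))
E
```

```text
[[437.8, 38.1, 4.0], [430.5, -45.6, 4.0], [629.9, -64.8, 4.0], [638.2, 20.1, 4.0]] [534.09 -13.06] 83.99753570010019 201.1942597005781 200.33899051008925
```

{"api": "move_arm", "payload": {
  "increments": [
    [[18,8,0.4,2,0,0,0],[18,8,0.4,4,0,0,0],[18,8,0.4,4,0,0,0],[18,8,0.4,4,0,0,0],[18,8,0.4,3,0,0,0],[18,8,0.2,2,0,0,0],[18,0,0,0,0,0,0],[18,0,0,0,0,0,0]]
  ]
}}

```text
t: 9.22
tcp_pos: [535.9, -13.9, 129.6]
ee_rot: [[0.406, 0.914, -0.0], [0.914, -0.406, 0.0], [-0.0, -0.0, -1.0]]
contact_force: [-0.6, -0.4, -1.2]
width: 0.262
```

```bash
python3 - <<'E'
from h import *
import json
s=bot.read_state();im=bot.grab_frame('wrist')[:,:,::-1].copy();cv2.imwrite('pics/w8.png',im);print(s['tcp_pos'],s['contact_force'])
json.dump({k:np.array(v).tolist() for k,v in s.items()},open('w8.json','w'))
c=im[170:300,230:400];cv2.imwrite('pics/w8c.png',cv2.resize(np.clip(c*1.4,0,255).astype(np.uint8),None,fx=4.5,fy=4.5,interpolation=2))
for n,X in(('plate',[535.8,-13.1,57]),('disc',[527.6,-13.4,57]),('tip',np.array(s['tcp_pos'])-[0,0,64.35])): print(n,proj('wrist',X,s))
E
```

```text
[535.86 -13.95 129.58] [-0.56 -0.36 -1.15]
plate [318.23 242.34]
disc [306.54 247.8 ]
tip [318.92 247.65]
```

View pics/w8c.png

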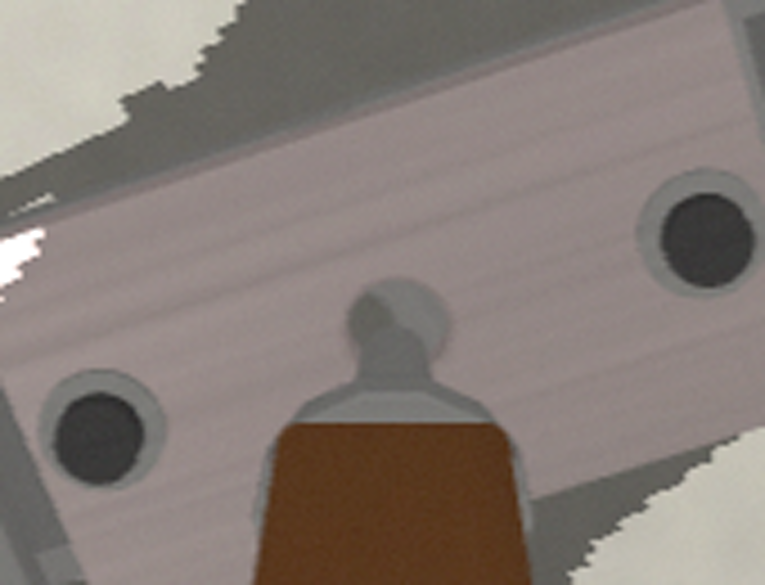

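The tip sits over the plate hole at image (318,242), offset less than 1 mm. The flanges put the bracket middle at (534.1,−13.1), measuring 84 × 200 mm, so the plate hole is 1.7 mm off the middle and the disc hole 6.5 mm off (7 expected). I lower the tip into the plate only.

{"api": "move_arm", "payload": {
  "increments": [
    [[18,0.5,-0.5,1,0,0,0],[18,0,0,1.5,0,0,0],[18,0,0,1.5,0,0,0],[18,0,0,1.5,0,0,0],[18,0,0,1.5,0,0,0],[18,0,0,1.5,0,0,0],[18,0,0,1.5,0,0,0],[18,0,0,1.5,0,0,0],[18,0,0,0,0,0,0]]
  ]
}}

```text
t: 10.02
tcp_pos: [535.4, -13.7, 117.9]
ee_rot: [[0.407, 0.913, -0.0], [0.913, -0.407, 0.0], [-0.0, -0.0, -1.0]]
contact_force: [1.0, 0.4, -1.1]
width: 0.261
```

{"api": "move_arm", "payload": {
  "increments": [
    [[18,0,0,1,0,0,0],[18,0,0,1,0,0,0],[18,0,0,0,0,0,0]]
  ]
}}

```text
t: 10.27
tcp_pos: [535.5, -13.6, 116.1]
ee_rot: [[0.407, 0.913, -0.0], [0.913, -0.407, 0.0], [0.0, -0.0, -1.0]]
contact_force: [0.5, -0.2, -1.0]
width: 0.258
```

No contact, and the tip is about 5 mm inside the plate hole. I slide gently toward the disc hole, taking the plate along.

{"api": "move_arm", "payload": {
  "increments": [
    [[18,-0.39,-0.92,0,0,0,0],[18,-0.39,-0.92,0,0,0,0],[18,-0.39,-0.92,0,0,0,0],[18,-0.39,-0.92,0,0,0,0],[18,-0.39,-0.92,0,0,0,0],[18,-0.39,-0.92,0,0,0,0],[18,0,0,0,0,0,0]]
  ]
}}

```text
t: 10.85
tcp_pos: [529.5, -13.4, 116.3]
ee_rot: [[0.407, 0.913, 0.0], [0.913, -0.407, 0.0], [0.0, 0.0, -1.0]]
contact_force: [1.6, 1.1, -2.3]
width: 0.263
```

```bash
python3 - <<'E'
from h import *
import json
s=bot.read_state();im=bot.grab_frame('wrist')[:,:,::-1].copy();cv2.imwrite('pics/w9.png',im);print(s['tcp_pos'],s['contact_force'])
c=im[170:300,230:400];cv2.imwrite('pics/w9c.png',cv2.resize(np.clip(c*1.4,0,255).astype(np.uint8),None,fx=4.5,fy=4.5,interpolation=2))
E
```

```text
[529.5  -13.45 116.27] [ 1.59  1.06 -2.33]
```

View pics/w9c.png

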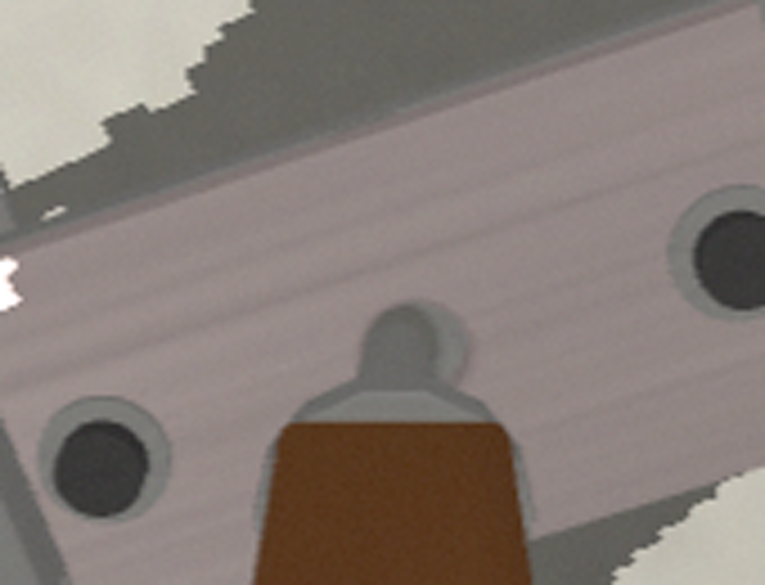

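The tip bears on the plate hole's left wall and drags the plate with about 2 N. I go 1.8 mm further, then feel downward.

{"api": "move_arm", "payload": {
  "increments": [
    [[18,-0.39,-0.92,0,0,0,0],[18,-0.35,-0.8,0,0,0,0],[18,0,0,1,0,0,0],[18,0,0,1,0,0,0],[18,0,0,1,0,0,0],[18,0,0,1,0,0,0],[18,0,0,0.5,0,0,0],[18,0,0,0,0,0,0]]
  ]
}}

```text
t: 11.57
tcp_pos: [527.6, -13.5, 111.6]
ee_rot: [[0.407, 0.913, -0.0], [0.913, -0.407, 0.0], [-0.0, -0.0, -1.0]]
contact_force: [1.1, 0.3, -1.5]
width: 0.264
```

{"api": "move_arm", "payload": {
  "increments": [
    [[18,0,0,1,0,0,0],[18,0,0,1,0,0,0],[18,0,0,1,0,0,0],[18,0,0,1,0,0,0],[18,0,0,0,0,0,0]]
  ]
}}

```text
t: 11.98
tcp_pos: [527.6, -13.5, 107.5]
ee_rot: [[0.407, 0.913, -0.0], [0.913, -0.407, 0.0], [-0.0, -0.0, -1.0]]
contact_force: [1.7, 0.3, -1.8]
width: 0.268
```

The tip is at z≈43 with no vertical load, so it is in the disc hole. I continue in small steps, watching the force.

{"api": "move_arm", "payload": {
  "increments": [
    [[18,0,0,1.5,0,0,0],[18,0,0,1.5,0,0,0],[18,0,0,1.5,0,0,0],[18,0,0,1.5,0,0,0],[18,0,0,1.5,0,0,0],[18,0,0,1.5,0,0,0],[18,0,0,0,0,0,0]]
  ]
}}

```text
t: 12.57
tcp_pos: [527.6, -13.5, 98.4]
ee_rot: [[0.407, 0.913, -0.0], [0.913, -0.407, 0.0], [-0.0, -0.0, -1.0]]
contact_force: [1.4, -0.4, -1.2]
width: 0.26
```

{"api": "move_arm", "payload": {
  "increments": [
    [[18,0,0,1.2,0,0,0],[18,0,0,1.2,0,0,0],[18,0,0,1.2,0,0,0],[18,0,0,1.2,0,0,0],[18,0,0,1.2,0,0,0],[18,0,0,0,0,0,0]]
  ]
}}

```text
t: 13.07
tcp_pos: [527.6, -13.5, 92.5]
ee_rot: [[0.407, 0.913, -0.0], [0.913, -0.407, 0.0], [-0.0, -0.0, -1.0]]
contact_force: [1.1, 0.3, -1.8]
width: 0.262
```

{"api": "move_arm", "payload": {
  "increments": [
    [[18,0,0,1,0,0,0],[18,0,0,1,0,0,0],[18,0,0,1,0,0,0],[18,0,0,1,0,0,0],[18,0,0,0,0,0,0]]
  ]
}}

```text
t: 13.48
tcp_pos: [527.6, -13.5, 88.5]
ee_rot: [[0.407, 0.913, -0.0], [0.913, -0.407, 0.0], [-0.0, -0.0, -1.0]]
contact_force: [1.8, 0.6, -1.2]
width: 0.261
```

{"api": "move_arm", "payload": {
  "increments": [
    [[18,0,0,1,0,0,0],[18,0,0,1,0,0,0],[18,0,0,1,0,0,0],[18,0,0,1,0,0,0],[18,0,0,0,0,0,0]]
  ]
}}

```text
t: 13.9
tcp_pos: [527.6, -13.5, 84.5]
ee_rot: [[0.407, 0.913, -0.0], [0.913, -0.407, 0.0], [0.0, -0.0, -1.0]]
contact_force: [1.2, 0.6, -1.3]
width: 0.265
```

{"api": "move_arm", "payload": {
  "increments": [
    [[18,0,0,1,0,0,0],[18,0,0,1,0,0,0],[18,0,0,1,0,0,0],[18,0,0,0,0,0,0]]
  ]
}}

```text
t: 14.23
tcp_pos: [527.7, -13.5, 81.5]
ee_rot: [[0.407, 0.913, -0.0], [0.913, -0.407, 0.0], [-0.0, -0.0, -1.0]]
contact_force: [2.1, -0.0, -1.8]
width: 0.262
```

{"api": "move_arm", "payload": {
  "increments": [
    [[18,0,0,1,0,0,0],[18,0,0,1,0,0,0],[18,0,0,1,0,0,0],[18,0,0,0,0,0,0]]
  ]
}}

```text
t: 14.57
tcp_pos: [527.7, -13.5, 78.5]
ee_rot: [[0.407, 0.913, -0.0], [0.913, -0.407, 0.0], [0.0, -0.0, -1.0]]
contact_force: [1.7, 0.3, -1.8]
width: 0.26
```

{"api": "move_arm", "payload": {
  "increments": [
    [[18,0,0,1,0,0,0],[18,0,0,1,0,0,0],[18,0,0,1,0,0,0],[18,0,0,0,0,0,0]]
  ]
}}

```text
t: 14.9
tcp_pos: [527.7, -13.5, 75.5]
ee_rot: [[0.407, 0.913, -0.0], [0.913, -0.407, 0.0], [0.0, -0.0, -1.0]]
contact_force: [3.3, -0.4, -2.0]
width: 0.264
```

{"api": "move_arm", "payload": {
  "increments": [
    [[18,0.1,0.3,1,0,0,0],[18,0,0,1,0,0,0],[18,0,0,1,0,0,0],[18,0,0,0,0,0,0]]
  ]
}}

```text
t: 15.23
tcp_pos: [527.8, -13.5, 72.5]
ee_rot: [[0.407, 0.913, -0.0], [0.913, -0.407, 0.0], [-0.0, -0.0, -1.0]]
contact_force: [0.7, -0.6, -1.9]
width: 0.262
```

{"api": "move_arm", "payload": {
  "increments": [
    [[18,0,0,0.5,0,0,0],[18,0,0,0.5,0,0,0],[18,0,0,0.3,0,0,0],[18,0,0,0,0,0,0]]
  ]
}}

```text
t: 15.57
tcp_pos: [527.9, -13.5, 71.4]
ee_rot: [[0.407, 0.913, -0.0], [0.913, -0.407, 0.0], [-0.0, -0.0, -1.0]]
contact_force: [-0.0, 0.5, -2.3]
width: 0.264
```

{"api": "move_arm", "payload": {
  "increments": [
    [[18,0,0,0.3,0,0,0],[18,0,0,0.3,0,0,0],[18,0,0,0,0,0,0]]
  ]
}}

```text
t: 15.82
tcp_pos: [528.1, -13.6, 71.2]
ee_rot: [[0.407, 0.913, 0.0], [0.913, -0.407, -0.0], [0.0, 0.0, -1.0]]
contact_force: [-2.5, -0.3, 7.9]
width: 0.262
```

Seated: +7.9 N at TCP z 71.2, against 71.35 expected. I check by eye, then open the jaws a little.

```bash
python3 - <<'E'
from h import *
im=bot.grab_frame('wrist')[:,:,::-1].copy();cv2.imwrite('pics/w10.png',im)
E
```

```text
(no output)
```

View pics/w10.png

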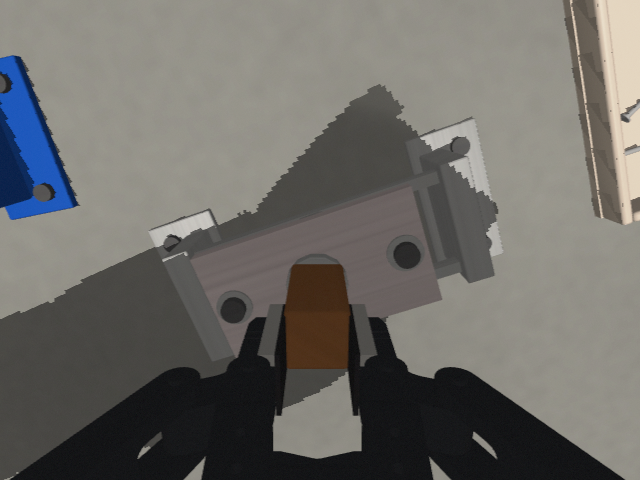

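{"api": "move_arm", "payload": {
  "increments": [
    [[28,0,0,-0.2,0,0,0],[34,0,0,0,0,0,0],[42,0,0,0,0,0,0],[42,0,0,0,0,0,0],[42,0,0,0,0,0,0],[42,0,0,0,0,0,0]]
  ]
}}

```text
t: 16.37
tcp_pos: [528.0, -13.6, 71.0]
ee_rot: [[0.407, 0.913, -0.0], [0.913, -0.407, 0.0], [0.0, -0.0, -1.0]]
contact_force: [-0.0, -0.1, 0.1]
width: 0.489
```

Released with forces near zero. I rise straight up.

{"api": "move_arm", "payload": {
  "increments": [
    [[42,0,0,-4,0,0,0],[42,0,0,-8,0,0,0],[42,0,0,-12,0,0,0],[42,0,0,-16,0,0,0],[42,0,0,-18,0,0,0],[42,0,0,-18,0,0,0],[42,0,0,-18,0,0,0],[42,0,0,-10,0,0,0],[42,-10,0,-4,0,0,0],[42,-20,0,0,0,0,0],[42,-20,0,0,0,0,0],[42,0,0,0,0,0,0]]
  ]
}}

```text
t: 17.37
tcp_pos: [505.9, -63.5, 179.0]
ee_rot: [[0.411, 0.912, -0.001], [0.912, -0.411, -0.002], [-0.003, -0.0, -1.0]]
contact_force: [-0.4, -1.2, 0.2]
width: 0.493
```

```bash
python3 - <<'E'
from h import *
s=bot.read_state();im=bot.grab_frame('wrist')[:,:,::-1].copy();cv2.imwrite('pics/w11.png',im)
print(s['tcp_pos'],s['contact_force'])
for z in(113,63,57): print(z,proj('wrist',[527.6,-13.4,z],s))
sc=bot.grab_frame('scene')[:,:,::-1];cv2.imwrite('pics/s11.png',sc)
E
```

```text
[505.85 -63.47 179.02] [-0.4  -1.19  0.19]
113 [317.67 155.94]
63 [317.57 148.09]
57 [317.56 147.33]
```

View pics/w11.png

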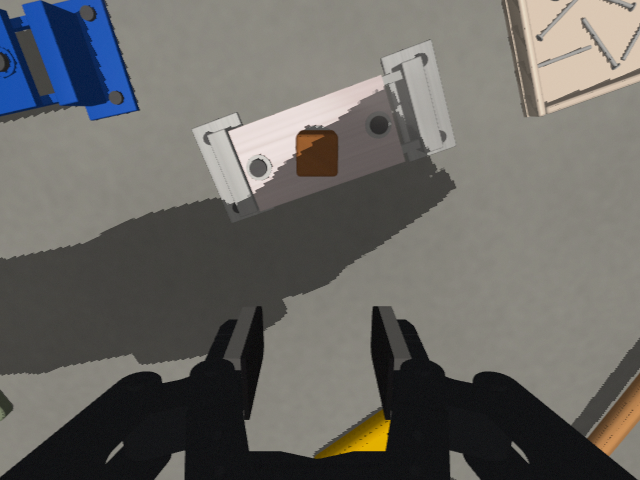

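View pics/s11.png

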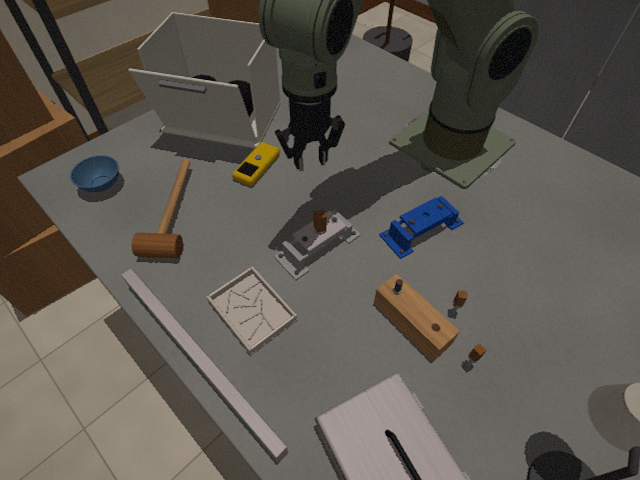

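The drift stands upright at (317,153), where I predicted (317.7,156). The punch, tray, stud finder and hammer look undisturbed. I check its height across two views and hand in.

```bash
python3 - <<'E'
from h import *
im=cv2.imread('pics/s11.png');print(proj('scene',[527.6,-13.4,113]),proj('scene',[527.6,-13.4,63]))
h=cv2.cvtColor(im[200:245,305:340],cv2.COLOR_BGR2HSV);m=(h[:,:,1]>110).astype(np.uint8)
ys,xs=np.nonzero(m);print('grip px',xs.min()+305,xs.max()+305,ys.min()+200,ys.max()+200)
C=[proj('scene',[527.6+16*np.cos(a),-13.4+16*np.sin(a),z]) for z in(63,113) for a in np.radians([21,111,201,291])]
print('predicted',np.min(C,0),np.max(C,0))
a=cv2.imread('pics/scene0.png').astype(int);d=np.abs(a-im).sum(2)
for n,(x0,y0,x1,y1) in dict(tray=(205,265,300,355),hammer=(130,155,195,262),punch=(388,272,406,296),small=(465,340,490,370)).items(): print(n,d[y0:y1,x0:x1].mean())
print(np.abs(bot.read_state()['qd']).max())
E
```

```text
[319.67 212.57] [319.6 226.8]
grip px 313 326 209 231
predicted [313.01 207.52] [326.39 231.88]
tray 14.078947368421053
hammer 13.14608195542775
punch 13.386574074074074
small 13.361333333333333
1.656316992214058
```

{"api": "move_arm", "payload": {
  "increments": [
    [[42,0,0,0,0,0,0],[42,0,0,0,0,0,0],[42,0,0,0,0,0,0]]
  ]
}}

```text
t: 17.72
tcp_pos: [507.7, -58.7, 178.9]
ee_rot: [[0.406, 0.914, -0.0], [0.914, -0.406, 0.0], [0.0, -0.0, -1.0]]
contact_force: [0.2, 1.0, -0.1]
width: 0.491
```

```bash
python3 -c "
from rig import bot
print(bot.finish_job())"
```

```text
the job is handed in; nothing more can be done
None
```

The drift is standing fully home in the grey steel bracket, and I handed the job in at about 18 s with the robot touching nothing.

**What I did:** I took the largest drift out of the tool block and found the disc hole by looking down the plate hole, about 8 mm away toward the bracket's −x end. I lowered the tip into the plate hole, slid the plate across with about 2 N, and pushed the drift down in small steps. I then let go and rose clear.

**Last checks:**
- **Seating:** the collar met the plate with about 8 N at TCP z 71.2 mm, against 71.35 mm expected. The sideways force stayed under about 3.5 N on the way down.
- **Position:** in the scene view the grip spans x 313–326, y 209–231. The prediction for a fully home drift was 313–326, 208–232.
- **Other things:** the tray, hammer, punch and one of the two small drifts show no visible change from the first picture. The stud finder and the other small drift I checked only by eye.

**Disagreements:**
- The disc hole measured 6.5 mm from the bracket's middle instead of 7.
- The grip measured about 22 mm instead of 24.
- Both are within measurement error, and nothing else failed.

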